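Pop a fermentation weight out of its dispenser and trap it

TASK

Press the key of the weight dispenser fully down with one finger so that the ceramic fermentation weight pops out past the gate, and stop it in the chute with your other finger before it slides off the open lower end. Finish while holding it like that: key still fully down, the weight lying flat and at rest in the chute against your finger. Do not lift the weight off the chute at any time, and leave the jars and the other things on the bench where they are.

Things in the scene. Friction and masses are not known exactly. Their poses are not given: they have to be found in the camera images.
- dispenser: Weight dispenser bolted to the bench: grey base plate 250 x 150 mm (x -125 to 125, y -57 to 93 in its frame) with a sloping steel chute and a key. Origin: on the bench, below the gate, on the chute's centre line. +x points uphill along the chute, +y to the key's side, z up. Nothing on it is higher than 130 mm and the chute is open above; below the gate it is all lower than 85 mm.
- chute: Open-topped steel chute. Origin: on the channel floor, at the gate, 70 mm above the bench. x runs uphill along the floor, which slopes 15 degrees (-x downhill), y across towards the key, z square to the floor. Channel 64 mm wide, side walls 3 mm thick, 14 mm high. A spring housing closes the upper end (x = 80 mm). Slippery floor (friction about 0.1).
- chute_end (a point): Middle of the channel floor at the open lower end of the chute, 115 mm downhill of the gate, 40 mm above the bench; beyond it the weight would fall to the bench. Axes as the chute's.
- gate (a point): Middle of the top of the gate, a steel tongue 4 mm thick and 26 mm wide across the middle of the channel, one piece with the key. At rest it stands 10 mm above the chute floor and holds the weight back; it sinks as far as the key is pressed. Letting the key up again would push the gate into the underside of the weight.
- key (a joint): How far the key is pressed straight down: 0 at rest, 0.014 m fully down. Spring: 2 N to start, 5.5 N fully down; it rises again when let go. From about 0.010 m on the gate is below the floor: a spring pusher pops the weight 18 mm downhill and it slides on by itself, off the end in about one second unless something stands in its way.
- key_top (a point): Middle of the top of the key's pad, a level black ribbed bar 50 mm long (along the chute), 26 mm wide, on the chute's +y side: 60 mm sideways from the chute's centre line, 45 mm downhill of the gate, 11 mm clear of the wall. 79 mm above the bench at rest, 65 mm fully down, then 7 mm above the chute floor beside its middle (58 mm; rises 0.27 mm per mm uphill). Axes as the dispenser's.
- weight: The white ceramic fermentation weight in the chute: a plain disc of 60 mm diameter, 20 mm thick, about 130 g. Origin: centre of its underside; z along its axis. It starts with its origin 32 mm uphill of the gate, its edge against the gate. A finger that reaches to within 15 mm of the chute floor stops it.
- jar_a: Filled glass jar with metal lid, purple beets, 76 mm diameter, 130 mm high, standing near the dispenser; origin at the centre of its underside. Leave alone.
- jar_b: The same jar with green pickles, 76 mm diameter, 130 mm high, standing near the dispenser; origin at the centre of its underside. Leave alone.
- jar_c: Filled jar, pale yellow contents, 76 mm diameter, 150 mm high, on the left of the bench; origin at the centre of its underside. Leave alone.
- jar_d: Filled jar, dark green beans, 76 mm diameter, 150 mm high, on the right of the bench; origin at the centre of its underside. Leave alone.
- spare_weight: A second ceramic weight, same size, lying flat on the bench on the -y side of the dispenser; origin at the centre of its underside. Not the one to handle. Leave alone.
- band: Aluminium screw band (ring) of a jar, 72 mm diameter, 16 mm high, lying on the bench by the key side of the dispenser; origin at the centre of its underside. Leave alone.
- spoon: Spoon lying on the left of the bench, about 200 mm long; origin under its middle. Leave alone.
- funnel: Steel jar funnel, 100 mm across the mouth, 62 mm high, standing on its spout on the right of the bench; origin at the centre of its underside. Leave alone.
Not all that is in view belongs to the job. What is shaped like the weight but blue or pink is not meant.

How it is judged:
By the outcome, as a careful person would: the job done as asked, in the order asked, and still so for the second after the job is handed in, while the arm keeps its last pose, push and grip.
It also fails if it takes over 32 s, if anything falls off the work surface, if the arm or the gripper's body presses on something with over 40 N, if the wrist force passes 120 N, or if a joint passes its speed limit or range.

ROBOT

A 6-joint arm with a two-finger parallel gripper is mounted at the origin on the work surface. World frame = base frame: x ahead of the robot, y to its left, z up, the work surface at z = 0. Lengths are in mm, angles in rad, forces in N, time in s.
With the tool pointing down it reaches from about 250 to 775 mm from the base axis. Payload 4 kg.
Tool frame: the origin (TCP) lies on the centre line of the jaws, within the pads' length; the fingertips stand ctrl.tip_reach ahead of it and the grasp point (between the pads) lies 11 mm behind it (ctrl.tip_reach is the distance from the TCP to the fingertips, in mm); z points along the fingers, y is the line along which they close (so a half turn about z gives the same grasp; the last joint's range is limited). The gripper opens to 85 mm and grips with 20 to 120 N. Pads are 22 mm wide; open, the fingers measure 114 mm over their backs; the gripper's body (76 mm by 85 mm) begins 54 mm behind the grasp point. The pads swing forward as they close: fully open they stand 13 mm farther back than shut.
Start: joints at [1.09, 0.087, 1.371, -0, 1.684, -0.103], TCP at [202.892, 511.226, 239.341] pointing down, gripper open.
Joint ranges: [-3.1, 3.1], [-0.76, 2.03], [0.27, 2.55], [-1.08, 4.22], [0.17, 2.65], [-2.57, 2.57]. Speed limits (rad/s): [2.79, 2.79, 3.14, 3.14, 3.14, 3.14].

INTERFACE

Orientations are given as a 3x3 rotation matrix whose columns are the frame's x, y, z axes.
In Python, from cell import ctrl, optics, job, spotter gives the robot as it stands.
- The arm moves only by the tool carry_out, never from a script. Its argument "deltas" is a list of rows, each a list of 3 entries, a list of its own where there are three numbers: the closure, from -1 (fully open) to 1 (shut), then the shift along the world's x, y, z in cm, then the turn, a rotation vector about the world's x, y, z in rad. A call has 1 to 8 rows; each row shifts and turns the commanded pose from where the row before left it; what a row does not reach is not made up. A row lasts 1/10 s, in which the tool goes at most 50 mm and 8.59 degrees, less where a joint would pass 70% of its speed; a pose out of reach is approached as far as the arm can. A call is refused whole if a number of a shift passes 5 or a number of a turn 0.15, either way. A call with a gripper value outside its range is refused whole. The fingers move at their own pace and stop on an object; "grip_force" is the grip in N (left out, the last holds). Time passes only in rows, so rows that do not move let the fingers close. It gives the time, the measured TCP pose, the force, the opening and the grip force at its end, in the units of the state.
- ctrl.get_obs(): the state, without advancing time (a new reading comes with each control period).
- optics.read_camera(name): name is "scene" or "top"; returns the picture (400x640x3 uint8, red, green, blue); there is no depth.
- optics.calibration(name): a dict with "camera_matrix" (3x3 intrinsics, pixels), "xyz" and "attitude" of the camera in the world. Camera axes: x right, y up, looking along -z (the intrinsics and any distortion apply to the point x, -y, -z); pixel columns grow to the right and rows downward; lengths in mm; the calibration is good to about 2 mm. A picture is of the moment at which its call begins. calibration takes no time and is no camera call.
- job.job_done(): hands the job in; it is judged then, once.
Trained networks look in the newest picture that a camera, given by its name, has taken for a name from the list of things; names that differ only in an ending like _2 or _b are one class to them, and where a whole thing is asked for, a point or a joint stands for the part that bears it (a point fixed in the world has none). Each returns a list of dicts, best first, with "p" (0 to 1); they miss things now and then, are a little off and sometimes report something else, mostly with a low value. They report only what shows in the picture. A call takes as long as a camera call. They do not tell look-alikes from the thing itself.
- spotter.masks_of(name, camera): "mask" (400x640 bool, what is visible of it) and "extent" ([left, top, right, bottom] in pixels, round what is visible of it).
The state is a dict: "time_s": time; "joint_positions": joint angles; "qvel": joint speeds; "effort": joint torques, N m; "eef_pos": TCP position; "tcp_rot": TCP orientation; "force": force on the tool from outside, world axes, zero at the start; "moment": the same for the moment, N m; "gripper_width": finger opening in mm; "finger_force": force on a finger pad.
Only numpy, scipy, OpenCV 4.12 (cv2) and the standard library are available. Lean on these libraries where they do the work, as an engineer would, in place of code of your own. Each camera call takes 0.05 s, during which the arm holds its last target. There are 200 camera calls.

## Working session

There is one attempt and no reset: what is moved stays moved. The work goes in short steps, Python scripts to look and compute and a tool call to move; the robot and the scene stay as the last step left them, time stands still between calls to the robot, and variables do not carry over. Pictures are saved under pics/ and viewed, at most 10 in all, crops included, and the job is handed in when it is done.

Besides the shell and the picture viewer there is one more tool, called after "Emit:" by a JSON object that holds its "op" and its "data". carry_out: Moves the arm, as the interface text tells. Its arguments: {"type":"object","properties":{"deltas":{"type":"array"},"grip_force":{"type":"number"}},"required":["deltas"]}

```bash
mkdir -p pics; ls; python3 - <<'E'
from cell import ctrl, optics
import cv2,numpy as np
for c in("scene","top"):
    im=optics.read_camera(c); cv2.imwrite(f"pics/{c}0.png",im[:,:,::-1])
    print(c,optics.calibration(c))
o=ctrl.get_obs();print(o,ctrl.tip_reach)
E
```

```text
pics
scene {'camera_matrix': array([[404.80728207,   0.        , 320.3552583 ],
       [  0.        , 404.80728207, 207.77027344],
       [  0.        ,   0.        ,   1.        ]]), 'xyz': array([1043.8731418 , -195.33293602,  964.91877976]), 'attitude': array([[ 0.37228839, -0.78817515,  0.49008294],
       [ 0.92810747,  0.31855682, -0.19271242],
       [-0.00422813,  0.52659423,  0.85010625]])}
top {'camera_matrix': array([[428.01247702,   0.        , 316.35524598],
       [  0.        , 428.01247702, 203.59621281],
       [  0.        ,   0.        ,   1.        ]]), 'xyz': array([ 416.83836322,   36.57824047, 1443.26590022]), 'attitude': array([[-3.26438754e-04,  9.96138299e-01, -8.77973937e-02],
       [-9.99999338e-01, -4.22051648e-04, -1.07045629e-03],
       [-1.10337754e-03,  8.77969862e-02,  9.96137778e-01]])}
{'time_s': 0.1, 'joint_positions': array([ 1.08987755e+00,  8.79054566e-02,  1.37213514e+00,  4.00194582e-06,
        1.68360625e+00, -1.03071374e-01]), 'qvel': array([ 0.00011836, -0.00203772, -0.00369654, -0.00053452,  0.00282669,
       -0.00024251]), 'effort': array([ 1.84956385e-03, -3.53012574e+01, -3.14220357e+01, -1.50090500e-04,
        7.93800544e-03, -2.06582399e-05]), 'eef_pos': array([202.68947157, 510.81456835, 238.22660347]), 'tcp_rot': array([[-9.29460987e-01,  3.68919184e-01, -9.53784365e-04],
       [ 3.68920354e-01,  9.29459231e-01, -1.81935019e-03],
       [ 2.15310497e-04, -2.04288549e-03, -9.99997890e-01]]), 'force': array([-0.19998239,  0.14711865,  0.39793379]), 'moment': array([-0.05214179, -0.04723096,  0.00650462]), 'finger_force': 0.0, 'gripper_width': 85.43317792555557} 8.0
```

View pics/scene0.png

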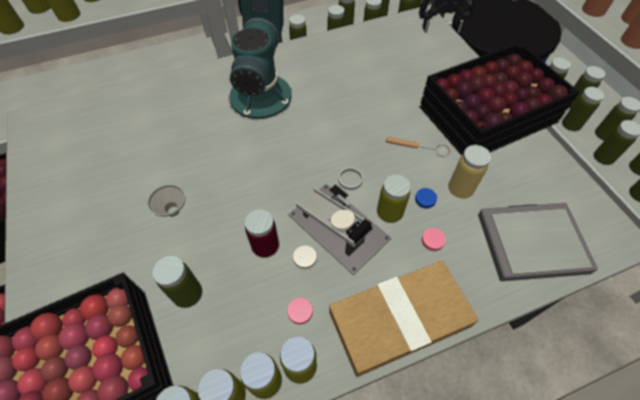

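View pics/top0.png

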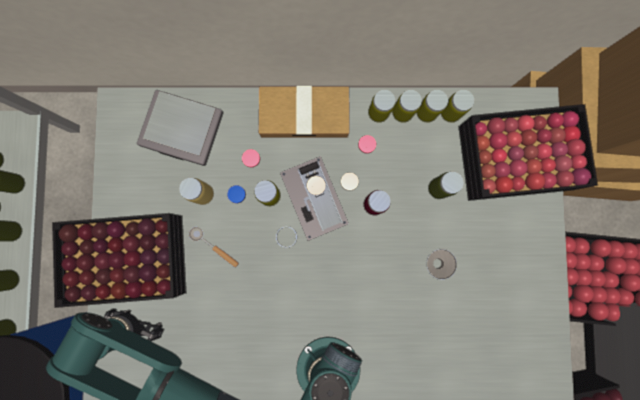

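The scene picture shows the dispenser at about (340,225), with its weight at (343,218) and the spare at (304,257). The top picture shows the dispenser at (313,198), the weight in the chute at (316,186), the spare at (349,181), the key at about (307,213) and the ring at (287,237). The white disc between the chute walls is the one meant, because the spare lies on the bench and the others are pink or blue. I'll confirm that in one enlarged crop.

```bash
python3 - <<'E'
import cv2,numpy as np
a=cv2.imread("pics/top0.png")[140:255,225:400]; a=cv2.resize(a,None,fx=4.5,fy=4.5,interpolation=cv2.INTER_CUBIC);cv2.imwrite("pics/topc.png",a)
a=cv2.imread("pics/scene0.png")[160:280,270:420]; a=cv2.resize(a,None,fx=5,fy=5,interpolation=cv2.INTER_CUBIC);cv2.imwrite("pics/scenec.png",a)
E
```

```text
(no output)
```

View pics/topc.png

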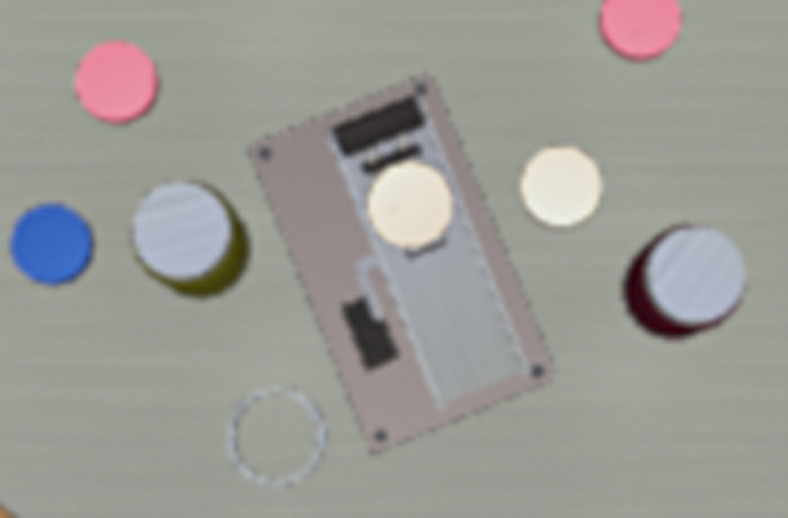

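View pics/scenec.png

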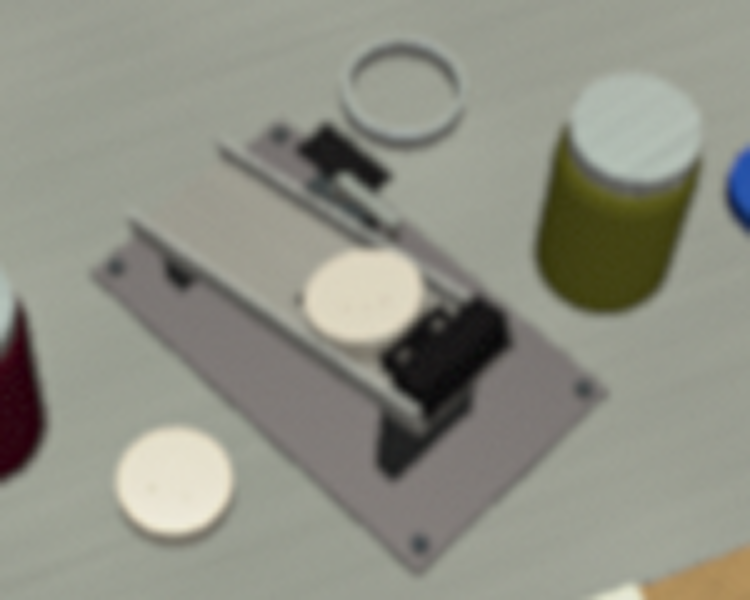

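The crop confirms the disc at top-crop (410,206): it lies in the chute between the walls, behind the gate. The chute falls towards the robot and the key is at (371,334). Next I fit the dispenser pose.

```bash
cat > h.py <<'E'
import numpy as np
from cell import ctrl, optics
def proj(c,P):
    k=optics.calibration(c); p=(np.atleast_2d(P)-k["xyz"])@k["attitude"]; p=p*[1,-1,-1]
    q=p@k["camera_matrix"].T; return q[:,:2]/q[:,2:]
def disp(pose,L):
    x,y,a=pose; c,s=np.cos(a),np.sin(a); L=np.atleast_2d(L).astype(float)
    return np.c_[x+c*L[:,0]-s*L[:,1], y+s*L[:,0]+c*L[:,1], L[:,2]]
E
python3 - <<'E'
from h import *
from scipy.optimize import least_squares as ls
def un(p,s,o): return (np.array(p,float)+.5)/s-.5+o
t=un([(252,150),(428,76),(552,376),(375,453),(410,206)],4.5,[225,140])
s=un([(605,392),(418,575),(92,274),(363,296)],5,[270,160])
z=5
Lt=[(125,93,z),(125,-57,z),(-125,-57,z),(-125,93,z),(25.7,0,97.6)]
Ls=[(125,93,z),(125,-57,z),(-125,-57,z),(25.7,0,97.6)]
ft=lambda p:(proj("top",disp(p,Lt))-t).ravel()
fs=lambda p:(proj("scene",disp(p,Ls))-s).ravel()
for f in(ft,fs,lambda p:np.r_[ft(p),fs(p)]):
    r=ls(f,[620,40,.38]); print(r.x,np.round(r.fun,1))
p=r.x; np.save("pose.npy",p)
print(disp(p,[(-45,60,79),(-45,0,58),(25.7,0,97.6)]))
for c,sc,o in(("top",4.5,[225,140]),("scene",5,[270,160])):
    q=proj(c,disp(p,[(-45,60,79),(-70,60,79),(-20,60,79),(-111,32,54),(-111,-32,54)]))
    print(c,((q-o+.5)*sc-.5).round())
E
```

```text
[5.69606596e+02 3.00714206e+01 3.91982813e-01] [-1.3 -0.4  0.4 -0.7  1.4  0.5 -0.6  0.5  0.  -0. ]
[5.69425226e+02 2.97195102e+01 3.90206586e-01] [ 1.1  0.  -0.2  0.3 -0.8 -0.2 -0.1 -0.3]
[5.69498443e+02 2.98581407e+01 3.90873980e-01] [-1.2 -0.4  0.5 -0.6  1.4  0.6 -0.6  0.5  0.1  0.   1.2 -0.  -0.1  0.3
 -0.8 -0.2 -0.1 -0.3]
[[505.03270664  68.18787855  79.        ]
 [527.89250393  12.71329276  58.        ]
 [593.26005751  39.64975391  97.6       ]]
top [[370. 333.]
 [384. 365.]
 [357. 300.]
 [442. 405.]
 [524. 371.]]
scene [[344. 161.]
 [311. 133.]
 [378. 189.]
 [220. 145.]
 [134. 214.]]
```

Emit:
{"op": "carry_out", "data": {"deltas": [[-0.18,[1.95,-2.96,0],[0,0,0.048]],[-0.18,[1.95,-2.96,0],[0,0,0.048]],[-0.18,[1.95,-2.96,0],[0,0,0.048]],[-0.18,[1.95,-2.96,0],[0,0,0.048]],[-0.18,[1.95,-2.96,0],[0,0,0.048]],[-0.18,[1.95,-2.96,0],[0,0,0.048]],[-0.18,[1.95,-2.96,0],[0,0,0.048]],[-0.18,[1.95,-2.96,0],[0,0,0.048]]], "grip_force": 20}}

```text
time_s: 0.9
eef_pos: [359.2, 273.0, 238.9]
tcp_rot: [[-1.0, -0.008, -0.001], [-0.008, 1.0, -0.0], [0.001, -0.0, -1.0]]
force: [0.2, 0.1, 0.2]
gripper_width: 50.4
finger_force: 0.0
```

Emit:
{"op": "carry_out", "data": {"deltas": [[-0.18,[1.95,-2.96,0],[0,0,0.048]],[-0.18,[1.95,-2.96,0],[0,0,0.048]],[-0.18,[1.95,-2.96,0],[0,0,0.048]],[-0.18,[1.95,-2.96,0],[0,0,0.048]],[-0.18,[1.95,-2.96,0],[0,0,0.048]],[-0.18,[1.95,-2.96,0],[0,0,0.048]],[-0.18,[1.95,-2.96,0],[0,0,0.048]],[-0.18,[1.95,-2.96,0],[0,0,0.048]]]}}

```text
time_s: 1.7
eef_pos: [515.2, 36.3, 238.7]
tcp_rot: [[-0.924, -0.382, -0.001], [-0.382, 0.924, 0.0], [0.001, 0.001, -1.0]]
force: [0.2, -0.2, 0.8]
gripper_width: 50.7
finger_force: 0.0
```

Emit:
{"op": "carry_out", "data": {"deltas": [[-0.18,[0,0,-3],[0,0,0]],[-0.18,[0,0,-3],[0,0,0]],[-0.18,[0,0,-2],[0,0,0]],[-0.18,[0,0,0],[0,0,0]],[-0.18,[0,0,0],[0,0,0]],[-0.18,[0,0,0],[0,0,0]]]}}

```text
time_s: 2.3
eef_pos: [515.8, 37.7, 161.0]
tcp_rot: [[-0.925, -0.381, 0.003], [-0.381, 0.925, -0.0], [-0.003, -0.001, -1.0]]
force: [0.4, 0.3, 0.6]
gripper_width: 50.6
finger_force: 0.0
```

```bash
python3 - <<'E'
from h import *
import cv2
o=ctrl.get_obs(); p=np.load("pose.npy")
print(o["time_s"],o["eef_pos"],o["tcp_rot"].round(4).tolist(),o["gripper_width"],o["force"],o["joint_positions"],ctrl.tip_reach)
R=disp((0,0,p[2]),np.eye(3)).T; print("local",R.T@(o["eef_pos"]-[p[0],p[1],0]), np.round(R.T@o["tcp_rot"],3).tolist())
a=cv2.resize(optics.read_camera("scene")[130:280,260:430,::-1],None,fx=4,fy=4,interpolation=cv2.INTER_CUBIC);cv2.imwrite("pics/s1.png",a)
E
```

```text
2.3 [515.782185    37.7011803  161.03886425] [[-0.9247, -0.3806, 0.0028], [-0.3806, 0.9247, -0.0], [-0.0026, -0.0011, -1.0]] 50.64853457501921 [0.37792259 0.25711108 0.63917453] [-3.67565151e-02  4.11340030e-02  1.57527101e+00  9.41832659e-05
  1.52236146e+00 -1.99797692e+00] 8.0
local [-46.67661471  27.71720244 161.03886425] [[-1.0, 0.0, 0.003], [0.0, 1.0, -0.001], [-0.003, -0.001, -1.0]]
```

View pics/s1.png

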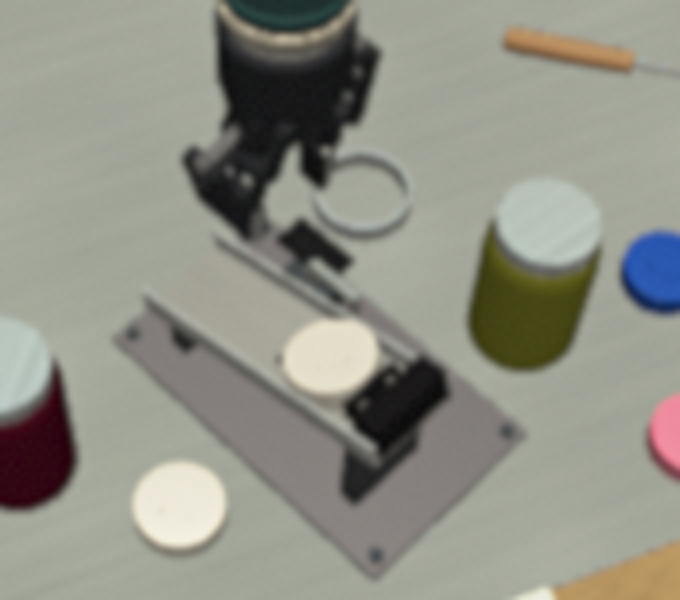

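The fingers hover in line with the key (315,245 in the crop) and the channel. I'll go down to just above the key.

Emit:
{"op": "carry_out", "data": {"deltas": [[-0.18,[0,0,-2],[0,0,0]],[-0.18,[0,0,-2],[0,0,0]],[-0.18,[0,0,-2],[0,0,0]],[-0.18,[0,0,0],[0,0,0]],[-0.18,[0,0,0],[0,0,0]],[-0.18,[0,0,0],[0,0,0]]]}}

```text
time_s: 2.95
eef_pos: [516.2, 37.6, 101.4]
tcp_rot: [[-0.925, -0.38, 0.004], [-0.38, 0.925, -0.0], [-0.003, -0.001, -1.0]]
force: [0.2, 0.4, 0.6]
gripper_width: 50.7
finger_force: 0.0
```

```bash
python3 - <<'E'
from h import *
import cv2
o=ctrl.get_obs(); print(o["eef_pos"],o["force"],o["moment"],o["gripper_width"])
a=cv2.resize(optics.read_camera("scene")[150:250,280:400,::-1],None,fx=6,fy=6,interpolation=cv2.INTER_CUBIC);cv2.imwrite("pics/s2.png",a)
E
```

```text
[516.19380173  37.62064585 101.44274634] [0.22837191 0.38142985 0.60086532] [-0.00808143  0.03505565  0.04709086] 50.687028375995446
```

View pics/s2.png

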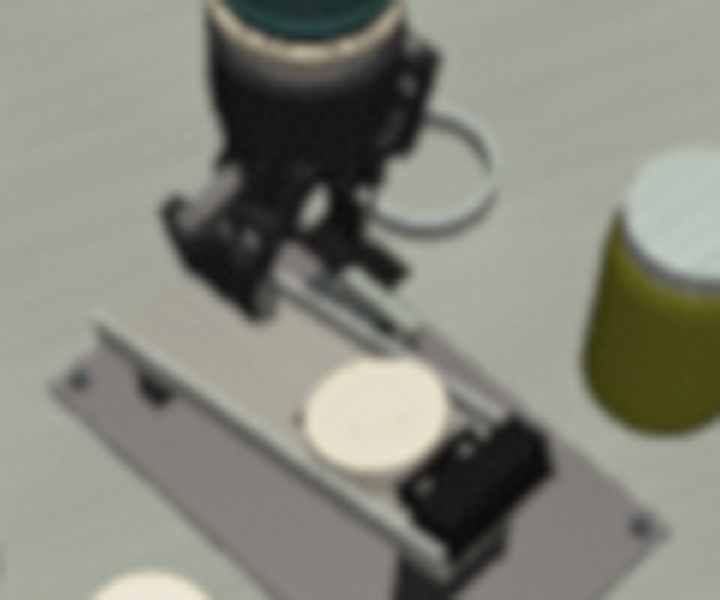

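The channel finger (260,300 in the crop) hangs over the channel, downhill of the weight, and the other finger is over the key (380,265). I'll lower gently to find contact.

Emit:
{"op": "carry_out", "data": {"deltas": [[-0.18,[0,0,-0.5],[0,0,0]],[-0.18,[0,0,-0.5],[0,0,0]],[-0.18,[0,0,-0.4],[0,0,0]],[-0.18,[0,0,0],[0,0,0]],[-0.18,[0,0,0],[0,0,0]]]}}

```text
time_s: 3.5
eef_pos: [514.7, 37.6, 85.0]
tcp_rot: [[-0.925, -0.38, -0.001], [-0.38, 0.925, 0.0], [0.001, 0.0, -1.0]]
force: [0.5, 0.7, -0.8]
gripper_width: 50.5
finger_force: 0.0
```

Emit:
{"op": "carry_out", "data": {"deltas": [[-0.18,[0,0,-0.2],[0,0,0]],[-0.18,[0,0,0],[0,0,0]],[-0.18,[0,0,0],[0,0,0]]]}}

```text
time_s: 3.8
eef_pos: [515.0, 37.6, 83.5]
tcp_rot: [[-0.925, -0.38, 0.0], [-0.38, 0.925, 0.0], [-0.0, -0.0, -1.0]]
force: [1.0, 0.4, 1.0]
gripper_width: 50.0
finger_force: 0.1
```

Emit:
{"op": "carry_out", "data": {"deltas": [[-0.18,[0,0,-0.2],[0,0,0]],[-0.18,[0,0,0],[0,0,0]],[-0.18,[0,0,0],[0,0,0]]]}}

```text
time_s: 4.1
eef_pos: [515.1, 37.6, 81.5]
tcp_rot: [[-0.925, -0.38, 0.0], [-0.38, 0.925, 0.0], [-0.0, -0.0, -1.0]]
force: [0.4, 0.3, 0.8]
gripper_width: 50.4
finger_force: 0.5
```

Emit:
{"op": "carry_out", "data": {"deltas": [[-0.18,[0,0,-0.2],[0,0,0]],[-0.18,[0,0,0],[0,0,0]],[-0.18,[0,0,0],[0,0,0]]]}}

```text
time_s: 4.4
eef_pos: [515.1, 37.6, 79.4]
tcp_rot: [[-0.925, -0.38, 0.0], [-0.38, 0.925, 0.0], [-0.0, -0.0, -1.0]]
force: [1.6, 0.2, 1.3]
gripper_width: 50.4
finger_force: 0.7
```

Emit:
{"op": "carry_out", "data": {"deltas": [[-0.18,[0,0,-0.2],[0,0,0]],[-0.18,[0,0,0],[0,0,0]],[-0.18,[0,0,0],[0,0,0]]]}}

```text
time_s: 4.7
eef_pos: [515.0, 37.6, 77.4]
tcp_rot: [[-0.925, -0.38, 0.0], [-0.38, 0.925, 0.0], [-0.0, -0.0, -1.0]]
force: [0.1, -0.4, 2.1]
gripper_width: 50.7
finger_force: 0.9
```

Emit:
{"op": "carry_out", "data": {"deltas": [[-0.18,[0,0,-0.2],[0,0,0]],[-0.18,[0,0,0],[0,0,0]],[-0.18,[0,0,0],[0,0,0]]]}}

```text
time_s: 5.0
eef_pos: [515.1, 37.6, 75.4]
tcp_rot: [[-0.925, -0.38, 0.0], [-0.38, 0.925, 0.0], [-0.0, -0.0, -1.0]]
force: [1.2, -0.6, 1.6]
gripper_width: 50.1
finger_force: 1.2
```

```bash
python3 - <<'E'
from h import *
import cv2
for i in range(4):
    im=optics.read_camera("scene"); o=ctrl.get_obs(); print(o["eef_pos"],o["force"],o["moment"],o["finger_force"])
a=cv2.resize(im[160:230,290:380,::-1],None,fx=8,fy=8,interpolation=cv2.INTER_CUBIC);cv2.imwrite("pics/s3.png",a)
E
```

```text
[515.05559277  37.6325397   75.3912369 ] [0.71861587 0.40088975 2.42613915] [ 0.04645614 -0.11975646 -0.01642428] 1.151406392455101
[515.04132187  37.6225236   75.3852978 ] [ 0.26076499 -0.28152549  2.85053633] [ 3.03871993e-02 -1.42230793e-01 -2.27025745e-05] 1.1810526251792908
[515.03980625  37.62728479  75.38006956] [ 1.09206884 -0.71860912  2.220468  ] [ 0.00651242 -0.09108321 -0.01356255] 1.1499151960015297
[515.02890265  37.61291678  75.36723834] [0.3716793  0.38009045 0.71959223] [ 0.06121067 -0.16060405 -0.05825198] 1.1404269933700562
```

View pics/s3.png

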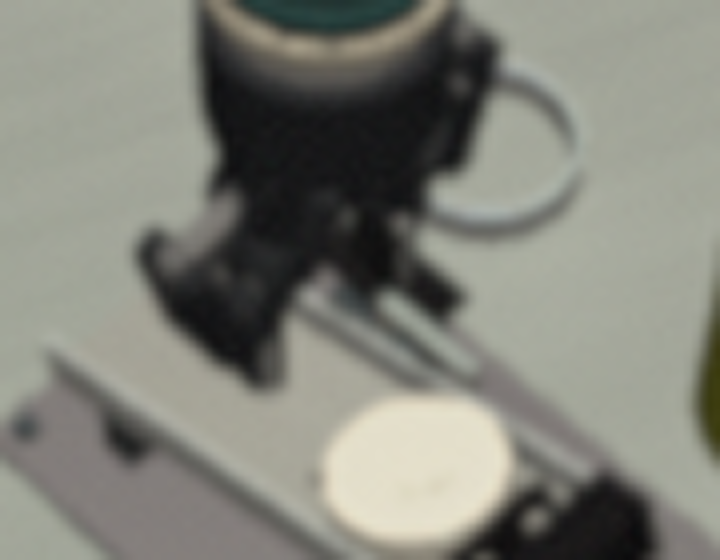

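The weight is still behind the gate, at (415,470) in the crop. The key is being pressed, and the channel finger is in the channel at (265,380). I'll keep pressing.

Emit:
{"op": "carry_out", "data": {"deltas": [[-0.18,[0,0,-0.2],[0,0,0]],[-0.18,[0,0,-0.2],[0,0,0]],[-0.18,[0,0,0],[0,0,0]],[-0.18,[0,0,0],[0,0,0]]]}}

```text
time_s: 5.6
eef_pos: [515.0, 37.6, 71.5]
tcp_rot: [[-0.925, -0.38, 0.0], [-0.38, 0.925, 0.0], [-0.0, -0.0, -1.0]]
force: [0.8, 0.4, 4.6]
gripper_width: 50.4
finger_force: 2.5
```

Emit:
{"op": "carry_out", "data": {"deltas": [[-0.18,[0,0,-0.1],[0,0,0]],[-0.18,[0,0,-0.1],[0,0,0]],[-0.18,[0,0,0],[0,0,0]]]}}

```text
time_s: 5.9
eef_pos: [515.0, 37.6, 69.7]
tcp_rot: [[-0.925, -0.38, 0.0], [-0.38, 0.925, 0.0], [-0.0, -0.0, -1.0]]
force: [-0.6, -1.0, 5.4]
gripper_width: 50.4
finger_force: 3.3
```

Emit:
{"op": "carry_out", "data": {"deltas": [[-0.18,[0,0,-0.1],[0,0,0]],[-0.18,[0,0,0],[0,0,0]],[-0.18,[0,0,0],[0,0,0]]]}}

```text
time_s: 6.2
eef_pos: [515.0, 37.7, 69.6]
tcp_rot: [[-0.925, -0.38, 0.0], [-0.38, 0.925, 0.0], [-0.0, -0.0, -1.0]]
force: [-1.5, 0.2, 9.2]
gripper_width: 50.7
finger_force: 5.2
```

```bash
python3 - <<'E'
from h import *
import cv2
F=[]
for i in range(5):
    im=optics.read_camera("scene"); o=ctrl.get_obs(); F.append(np.r_[o["eef_pos"][2],o["force"],o["finger_force"]])
print(np.mean(F,0))
a=cv2.resize(im[160:230,290:380,::-1],None,fx=8,fy=8,interpolation=cv2.INTER_CUBIC);cv2.imwrite("pics/s4.png",a)
E
```

```text
[69.64328735 -2.00412608 -0.60012056  9.68320277  5.1453639 ]
```

View pics/s4.png

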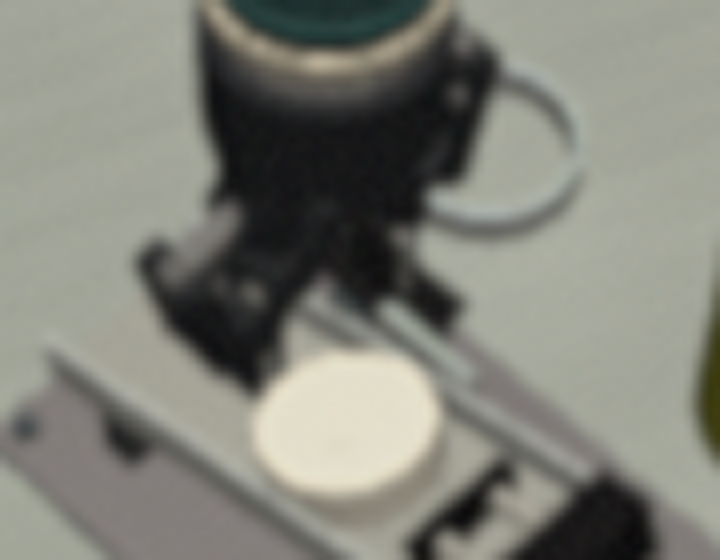

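The weight has popped past the gate and lies against the channel finger (disc at (347,425) in the crop). The force rose from 5 N to 9.7 N with no further travel, so the key is on its stop. I'll add a little push and check that everything is at rest.

Emit:
{"op": "carry_out", "data": {"deltas": [[-0.18,[0,0,-0.1],[0,0,0]],[-0.18,[0,0,0],[0,0,0]],[-0.18,[0,0,0],[0,0,0]],[-0.18,[0,0,0],[0,0,0]],[-0.18,[0,0,0],[0,0,0]]]}}

```text
time_s: 6.95
eef_pos: [515.1, 37.7, 69.5]
tcp_rot: [[-0.925, -0.381, 0.001], [-0.381, 0.925, 0.0], [-0.001, -0.0, -1.0]]
force: [-3.9, -1.3, 14.0]
gripper_width: 50.2
finger_force: 7.1
```

```bash
python3 - <<'E'
from h import *
from cell import spotter
from scipy.optimize import least_squares as ls
import cv2
p=np.load("pose.npy")
for c in("scene","top","scene"):
    im=optics.read_camera(c); o=ctrl.get_obs(); print(o["eef_pos"][2],o["force"].round(1),o["finger_force"])
    for d in spotter.masks_of("weight",c)[:3]:
        m=d["mask"]; y,x=np.nonzero(m); print(c,round(d["p"],2),d["extent"],x.mean().round(2),y.mean().round(2))
s=np.sin(.2618);k=np.cos(.2618)
for l in(14,0,-5,-10): print(l,[proj(c,disp(p,[(l*k-20*s*.7,0,70+l*s+14*k)])).round(1).tolist() for c in("scene","top")])
a=cv2.resize(im[150:230,280:390,::-1],None,fx=7,fy=7,interpolation=cv2.INTER_CUBIC);cv2.imwrite("pics/s5.png",a)
E
```

```text
69.50444856177185 [-3.5 -0.5 13.5] 7.050039998721331
scene 0.86 [288.4, 299.8, 312.9, 325.3] 299.68 310.42
scene 0.8 [422.1, 231.2, 448.2, 248.8] 433.14 238.83
scene 0.73 [416.3, 185.5, 437.9, 209.3] 425.89 197.66
69.51075267979753 [-4.2 -0.1 13.5] 7.049266600515693
top 0.49 [357.8, 133.3, 378.2, 153.4] 366.7 143.84
top 0.48 [226.9, 186.3, 246.0, 203.2] 235.93 194.17
69.5136119642066 [-4.3 -1.4 13.7] 7.04965352662839
scene 0.93 [415.9, 187.1, 436.5, 208.6] 425.68 197.65
scene 0.85 [420.4, 230.4, 446.6, 250.8] 433.16 239.44
scene 0.84 [320.1, 202.5, 346.6, 230.1] 333.69 214.36
14 [[[337.5, 216.8]], [[317.7, 190.4]]]
0 [[[333.6, 214.2]], [[319.3, 194.4]]]
-5 [[[332.2, 213.3]], [[319.9, 195.8]]]
-10 [[[330.9, 212.4]], [[320.5, 197.3]]]
```

View pics/s5.png

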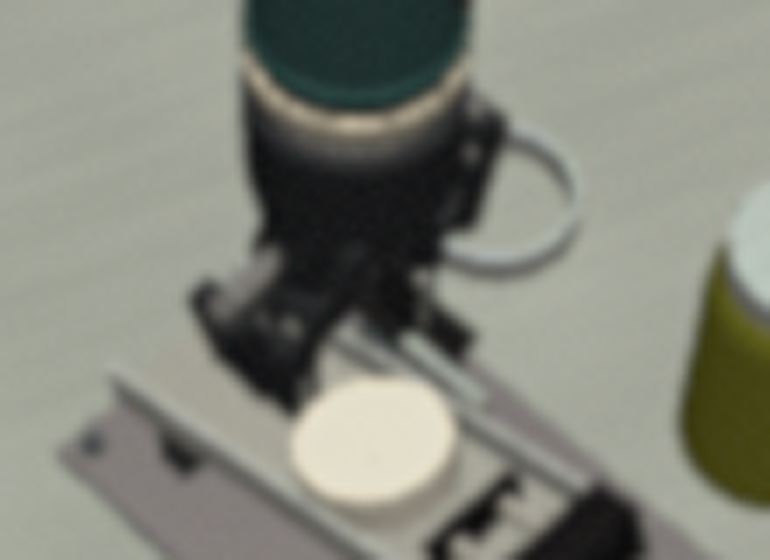

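The disc lies flat and unmoved against the finger ((372,440) in the crop, about at the gate line), and the key is on its stop with about 13 N. I'll hand it in.

```bash
python3 -c "
from cell import job
print(job.job_done())"
```

```text
the job is handed in; nothing more can be done
None
```

I handed the job in at about 7 s, with the key held on its stop at about 13 N and the weight past the gate, flat and at rest against the other finger, its centre about level with the gate; no verdict was shown.

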